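# Show the camera the flaw mark in the drilled stone with an inspection mirror

## Robot

A 6-joint arm with a two-finger parallel gripper is mounted at the origin on the work surface. World frame = base frame: x ahead of the robot, y to its left, z up, the work surface at z = 0. Lengths are in mm, angles in rad, forces in N, time in s.
With the tool pointing down it reaches from about 350 to 775 mm from the base axis. Payload 7.3 kg.
Tool frame: the origin (TCP) lies midway between the tips of the shut fingers; the grasp point (between the pads) lies bot.tcp_to_grasp behind it (bot.tcp_to_grasp is the distance from the TCP to the grasp point, in mm); z points along the fingers, y is the direction in which the jaws open and shut (so a half turn about z gives the same grasp; the last joint's range is limited). The gripper opens to 92 mm and grips with 3 to 60 N. Pads are 19 mm wide; open, the fingers measure 130 mm over their backs; the gripper's body (75 mm by 190 mm) begins 47 mm behind the grasp point.
Start: joints at [-1.411, 0.342, 1.524, -0, 1.275, -0.146], TCP at [158.077, -500.659, 192.941] pointing down, gripper open.
Joint ranges: [-2.53, 2.53], [-0.77, 2.02], [0.04, 2.7], [-1, 4.14], [0.28, 2.66], [-3.11, 3.11]. Speed limits (rad/s): [2.57, 2.57, 3.14, 3.14, 3.14, 3.14].

## Interface

Orientations are given as [roll, pitch, yaw] about the fixed x, y, z axes, in that order (R = Rz(yaw) Ry(pitch) Rx(roll)).
In Python, from plant import bot gives the robot as it stands.
- The arm moves only by the shell command python3 -m inch 'ROWS'. ROWS is JSON, one flat list of numbers, 7 for each row, row after row: the shift along the world's x, y, z in cm, then the turn, a rotation vector about the world's x, y, z in degrees, then the gripper command: -1 is shut, 1 is fully open, values between are in proportion. In form: [tx, ty, tz, ax, ay, az, fingers, tx, ty, tz, ax, ay, az, fingers, ...]. A call has exactly 5 rows; each row is the pose to reach, as a shift and turn from the pose measured when the call began; what a row does not reach only later rows make up. A row lasts 1/10 s, in which the tool goes at most 50 mm and 8.59 degrees, less where a joint would pass 70% of its speed; a pose out of reach is approached as far as the arm can. A call with a gripper value outside its range is refused whole. The fingers move at their own pace and stop on an object; the grip force is fixed at half the most. Time passes only in rows, so rows that repeat a pose let the fingers close, or fill a call up. It gives the time, the measured TCP pose, the force and the opening at its end, in the units of the state.
- bot.get_obs(): the state, without advancing time (a new reading comes with each control period).
- bot.capture(name): name is "scene" or "top" or "wrist"; returns the picture (480x640x3 uint8, red, green, blue); there is no depth.
- bot.calibration(name): a dict with "fx", "fy", "cx", "cy" (pixels), "k1" (the pictures are not rectified: a ray, as slopes to the right and down, at radius r is drawn at 1 + k1 r^2 times it, then the intrinsics apply), "cam_to_world" (4x4, takes a point from camera to world coordinates). Camera axes: x right, y down, z forward; pixel columns grow to the right and rows downward; lengths in mm; the calibration is good to about 2 mm. A picture is of the moment at which its call begins: read the wrist's pose just before it. calibration takes no time and is no camera call; for the wrist camera it gives the pose at the moment of the call.
- bot.close_job(): hands the job in, once; it reports no verdict.
The state is a dict: "time": time; "joint_positions": joint angles; "dq": joint speeds; "tau": joint torques, N m; "tool_pos": TCP position; "tcp_rot": TCP orientation; "contact_force": force on the tool from outside, world axes, zero at the start; "moment": the same for the moment, N m; "grip_width": finger opening in mm.
Only numpy, scipy, OpenCV 4.12 (cv2) and the standard library are available. Lean on these libraries where they do the work, as an engineer would, in place of code of your own. Each camera call takes 0.05 s, during which the arm holds its last target.

## Task

One of the two jade blanks in the vices has a red crayon stroke on its top and a red dot at the bottom of the hole drilled in its side; take the inspection mirror out of the burr block by its handle and hold it in the gap between the stones, in the bench camera's line of sight and straight in front of that blank's hole, upright and angled so that the camera sees the red dot in the middle of the mirror. Do not bump the stones, the vices or the camera, and leave the other things on the bench where they are. Finish while still holding the mirror steady in the gripper at that angle, free of everything else.

Things in the scene. Friction and masses are not known exactly. Their poses are not given: they have to be found in the camera images.
- mirror: Hand inspection mirror, 70 g, 192 mm long, upright in the burr block's slot. Round head 46 mm across, 6 mm thick, at the bottom; 6 mm stem; black square grip 14 x 14 mm from 102 to 192 mm above the origin, flats parallel to x and y. Origin: lowest point of the head's rim, on the handle's axis. z: up the handle; x: straight out of the reflecting (pale, glassy) side; the back is dark steel.
- mirror_face (a point): Centre of the reflecting face, 23 mm above the lowest point of the rim and 3 mm in front (+x) of the handle's axis. Axes as the mirror's: x is the face's outward normal, z along the handle.
- mirror_grip (a point): Point on the handle's axis in the middle of the square black grip, 165 mm above the lowest point of the rim; 27 mm of grip stand above it. Axes as the mirror's.
- block: Fixed wooden burr block, 70 x 110 x 52 mm (x, y, z), with short burrs in it (tops 72 mm above the bench). Origin: centre of its underside. In its middle a slot 10 mm (x) by 50 mm (y), open upwards, floor 8 mm above the bench; the mirror's head stands in it, face to the block's +x, and comes out straight up, free once raised 50 mm.
- plate: Fixed flat steel plate 220 x 290 x 12 mm on the bench, on which the two vices stand; origin: centre of its underside. Its x axis runs from the robot's side towards the camera, which stands just beyond the plate; vices, stones and camera are all square to it.
- vice_left: Fixed small steel vice on the plate's left (+y) half; base 112 x 50 mm, jaws up to 60 mm above its own underside and 72 mm above the bench, clamping along x; screw and cross bar stick out 90 mm from its origin towards -x. Origin: centre of its underside.
- vice_right: The same vice on the plate's right (-y) half.
- marked_stone: Green jade blank 34 x 34 x 98 mm tall, upright in either vice, top 132 mm above the bench; it alone has a red crayon stroke on top. Into each of its two flanks (+y, -y) a hole 18 mm wide is drilled 13 mm deep, 66 mm above its underside, with a red dot 12 mm across at the bottom. Origin: centre of its underside.
- marked_bore (a point): Centre of the marked stone on the axis (y) of its two drillings, 100 mm above the bench. Mouths 17 mm, red dots 4 mm from here along +y and -y. Only the drilling that faces the gap between the vices can be shown to the camera, and it is seen to the bottom only from straight in front (within 12 mm of its axis).
- plain_stone: The same jade blank without a stroke on top and without red dots, clamped in the other vice. Origin: centre of its underside.
- camera: Fixed bench inspection camera beyond the plate: grey foot 150 x 110 mm, column 190 mm high, white level head 46 mm across with a black ring light 50 mm across in front. It faces the robot's side and looks along the gap between the two vices. Origin: on the bench under the front of the lens.
- lens (a point): Front centre of the lens, 100 mm above the bench, as high as the drillings. The camera looks level along this point's -x, square to the drillings' axis; its view is narrow (12 mm about that line). So the mirror's face belongs where the two lines cross, upright, its normal half-way between the directions to lens and drilling (45 degrees to each), true within 0.12 rad.
- chuck_key: Loose small steel chuck key with cross bar, about 80 mm long, 12 mm high, lying on the plate at the robot's end of the gap. Origin at its underside.
- crayon: Loose square red wax crayon in a paper sleeve, 85 x 10 x 10 mm, lying on the plate at the camera's end of the gap. Origin: centre of its underside.
- jar: Loose amber jar with black cap, 60 mm across, 70 mm high, beyond the burr block. Origin: centre of its underside.
- cup: Loose blue cup, 72 mm across, 85 mm high, left of the camera. Origin: centre of its underside.
- brush: Loose brush 170 mm long lying at the left. Origin near its middle, at its underside.
- handpiece: Loose black carving handpiece, 26 mm thick, about 160 mm long, lying at the left. Origin near its middle, at its underside.
- offcut: Loose jade offcut 50 x 32 x 24 mm on the bench near the robot. Origin: centre of its underside.
There are look-alikes about, which are no part of the job. What is meant by the cup is not green, and is the smaller of those in its own colour. Of the things like the block, leave any that is pink; of the rest the larger one is meant.

How it is judged (in metres and radians):
On the way, in this order (a step that is already met when the one before it is completed fails the run):
1. the mirror is held by the handle, drawn up clear of its slot (contact force between mirror and the fingers above 1 N and distance between the grasp point and mirror_face above 0.06 m and z of mirror_face in the frame of block above 0.085 m and contact force between mirror and block below 0.1 N), for 0.2 s.
2. the camera sees the marked stone's red dot in the held mirror (contact force between mirror and the fingers above 1 N and distance between the grasp point and mirror_face above 0.06 m and y of mirror_face in the frame of lens between -0.012 and 0.012 m and z of mirror_face in the frame of lens between -0.012 and 0.012 m and x of mirror_face in the frame of marked_bore between -0.012 and 0.012 m and z of mirror_face in the frame of marked_bore between -0.012 and 0.012 m and angle between the x axis of mirror_face and the x axis of lens, either way round between 0.665 and 0.905 rad and angle between the x axis of mirror_face and the y axis of marked_bore, either way round between 0.665 and 0.905 rad and angle between mirror_face's own x axis and vertical between 1.451 and 1.691 rad and x of lens in the frame of mirror_face above 0.03 m and x of marked_bore in the frame of mirror_face above 0.02 m), for 0.3 s.
At the end, for the whole second after the job is handed in: The gripper holds the mirror by its handle, still, touching nothing else; its face centre is within 12 mm of the camera's line of sight and of the marked drilling's axis, the face upright and its normal at 45 degrees to both lines, within 0.12 rad, looking to lens and marked stone (all of step 2 and contact force between mirror and marked_stone below 0.1 N and contact force between mirror and plain_stone below 0.1 N and contact force between mirror and vice_left below 0.1 N and contact force between mirror and vice_right below 0.1 N and contact force between mirror and camera below 0.1 N and contact force between mirror and plate below 0.1 N and contact force between mirror and block below 0.1 N and contact force between mirror and chuck_key below 0.1 N and contact force between mirror and crayon below 0.1 N and contact force between mirror and jar below 0.1 N and contact force between mirror and cup below 0.1 N and contact force between mirror and brush below 0.1 N and contact force between mirror and handpiece below 0.1 N and contact force between mirror and offcut below 0.1 N and linear speed of mirror below 0.02 m/s and angular speed of mirror below 0.15 rad/s); the arm keeps its last pose, push and grip.
It fails at once if a stone, a vice or the camera is bumped (more than 4 N) (contact force between any of marked_stone, plain_stone, vice_left, vice_right, camera and the arm above 4 N or contact force between any of marked_stone, plain_stone, vice_left, vice_right, camera and the fingers above 4 N or contact force between any of marked_stone, plain_stone, vice_left, vice_right, camera and mirror above 4 N).
It fails at once if another loose thing on the bench is moved more than 25 mm (distance of any of chuck_key, crayon, jar, cup, brush, handpiece, offcut from where it was at the start of the episode above 0.025 m).
It also fails if it takes over 38 s, if anything falls off the work surface, if the arm or the gripper's body presses on something with over 40 N, if the wrist force passes 120 N, or if a joint passes its speed limit or range.

## Working session

There is one attempt and no reset: what is moved stays moved. The work goes in short steps, Python scripts to look and compute and a shell command to move; the robot and the scene stay as the last step left them, time stands still between calls to the robot, and variables do not carry over. Pictures are saved under pics/ and viewed, and the job is handed in when it is done.

```bash
ls; mkdir -p pics; python3 - <<'E'
from plant import bot
import cv2
print(bot.get_obs()); print(bot.tcp_to_grasp)
for n in ("scene","top"):
    c=bot.calibration(n); print(n,c)
    cv2.imwrite(f"pics/{n}0.png",cv2.cvtColor(bot.capture(n),cv2.COLOR_RGB2BGR))
E
```

```text
pics
{'time': 0.0, 'joint_positions': array([-1.41100277e+00,  3.42722366e-01,  1.52502317e+00,  1.29573098e-05,
        1.27536611e+00, -1.46000943e-01]), 'dq': array([-0.00022385, -0.00270804,  0.00099153, -0.000487  , -0.00208886,
        0.00160761]), 'tau': array([ 8.96060264e-04, -4.31234372e+01, -2.44217134e+01,  7.18402304e-02,
        5.59386739e-02, -1.10054689e-04]), 'tool_pos': array([ 158.00425318, -500.18694109,  192.24302697]), 'tcp_rot': array([-3.14009162e+00, -2.33245921e-04,  3.05790539e-01]), 'contact_force': array([ 0.59895697, -0.58384469,  0.95821905]), 'moment': array([ 0.00698104, -0.00464764,  0.00207647]), 'grip_width': 91.91474122908292}
18.8
scene {'fx': 489.0875055009636, 'fy': 489.0875055009636, 'cx': 325.8051249530914, 'cy': 238.4390280024644, 'k1': -0.09919001762962143, 'cam_to_world': array([[-7.34321615e-01,  4.62349255e-01, -4.96995907e-01,
         1.03957121e+03],
       [ 6.78628388e-01,  5.16582179e-01, -5.22117194e-01,
         5.46214696e+02],
       [ 1.53387332e-02, -7.20677472e-01, -6.93100789e-01,
         8.35239241e+02],
       [ 0.00000000e+00,  0.00000000e+00,  0.00000000e+00,
         1.00000000e+00]])}
top {'fx': 605.0133005312921, 'fy': 605.0133005312921, 'cx': 322.0030639585849, 'cy': 234.0766347837173, 'k1': -0.11184354781424813, 'cam_to_world': array([[-1.16010259e-02, -9.88526331e-01,  1.50602490e-01,
         3.04199959e+02],
       [-9.99912348e-01,  1.24295359e-02,  4.56110978e-03,
         4.58892038e+00],
       [-6.38069616e-03, -1.50536376e-01, -9.88583879e-01,
         1.64068692e+03],
       [ 0.00000000e+00,  0.00000000e+00,  0.00000000e+00,
         1.00000000e+00]])}
```

View pics/scene0.png

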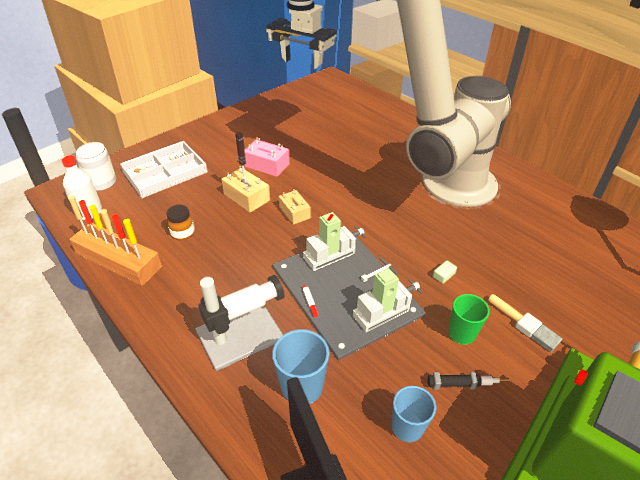

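View pics/top0.png

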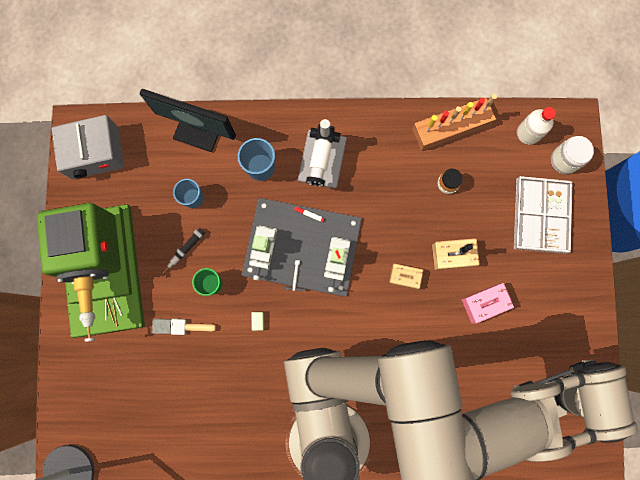

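The stroke is on the right (−y) stone, at top-view (338,255). The mirror stands in the larger wooden block at top-view (458,252). I'll zoom in on both.

```bash
python3 - <<'E'
import cv2
t=cv2.imread("pics/top0.png"); s=cv2.imread("pics/scene0.png")
cv2.imwrite("pics/t1.png",cv2.resize(t[110:310,230:380],None,fx=3,fy=3,interpolation=cv2.INTER_CUBIC))
cv2.imwrite("pics/t2.png",cv2.resize(t[210:310,380:530],None,fx=5,fy=5,interpolation=cv2.INTER_CUBIC))
cv2.imwrite("pics/s2.png",cv2.resize(s[120:220,210:330],None,fx=6,fy=6,interpolation=cv2.INTER_CUBIC))
cv2.imwrite("pics/s1.png",cv2.resize(s[200:370,190:430],None,fx=3.3,fy=3.3,interpolation=cv2.INTER_CUBIC))
E
```

```text
(no output)
```

View pics/t1.png

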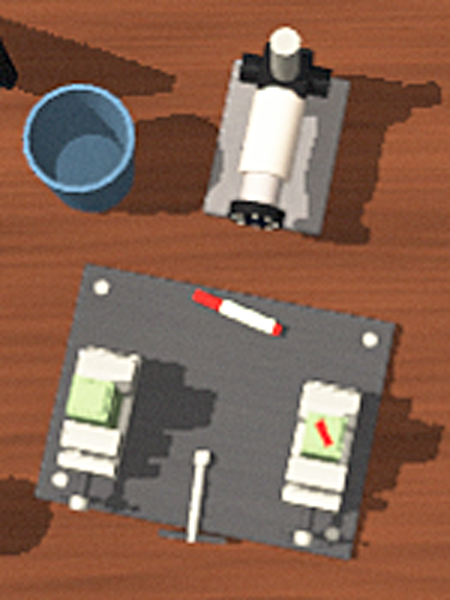

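View pics/t2.png

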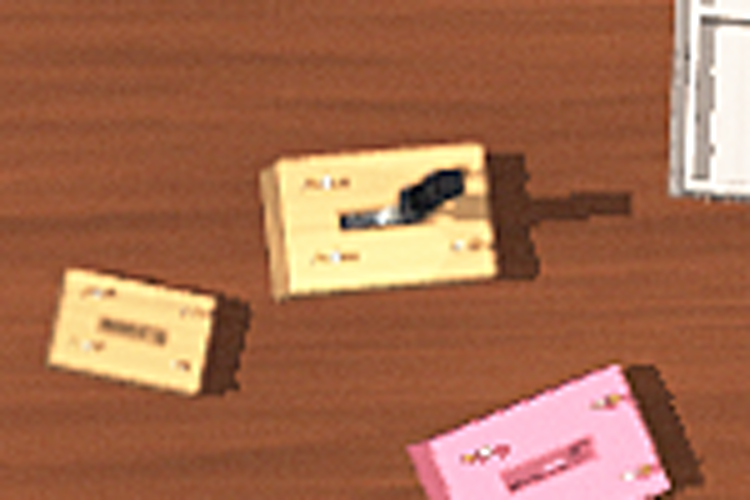

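View pics/s2.png

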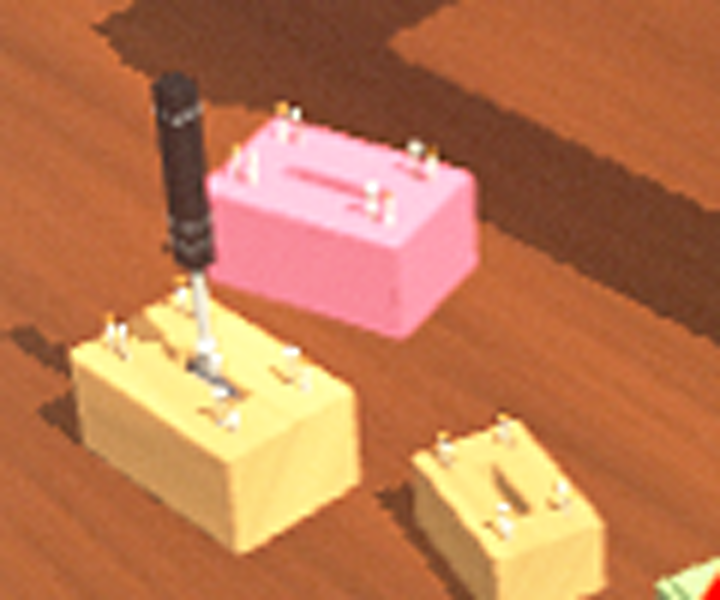

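View pics/s1.png

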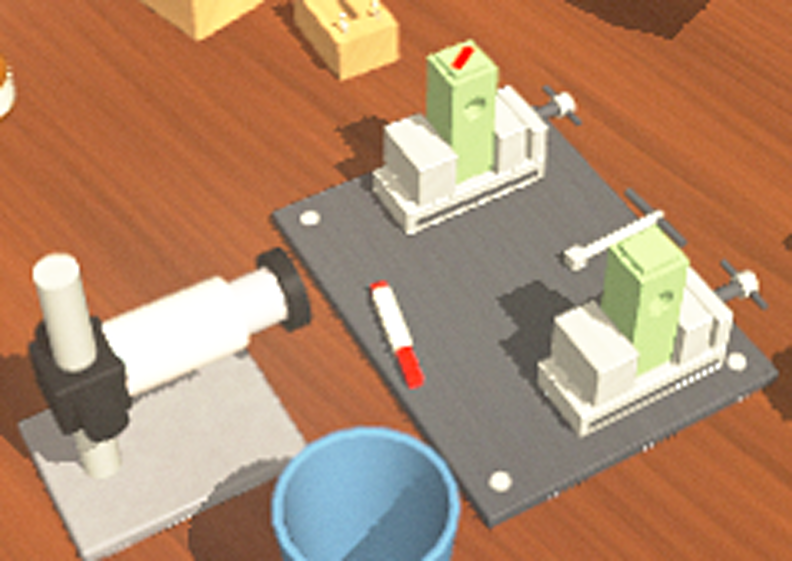

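```bash
cat > h.py <<'E'
import numpy as np, cv2
from plant import bot
def ray(n,uv,c=None):
    c=c or bot.calibration(n)
    K=np.array([[c['fx'],0,c['cx']],[0,c['fy'],c['cy']],[0,0,1]])
    uv=np.array(uv,float).reshape(-1,1,2)
    p=cv2.undistortPoints(uv,K,np.array([c['k1'],0,0,0,0.])).reshape(-1,2)
    d=np.c_[p,np.ones(len(p))]@c['cam_to_world'][:3,:3].T
    return c['cam_to_world'][:3,3],d/np.linalg.norm(d,axis=1,keepdims=True)
def onz(n,uv,z,c=None):
    o,d=ray(n,uv,c); return o+d*((z-o[2])/d[:,2:3])
def tri(r1,r2):
    (o1,d1),(o2,d2)=r1,r2; d1=d1[0];d2=d2[0]
    s=np.linalg.lstsq(np.c_[d1,-d2],o2-o1,rcond=None)[0]
    a=o1+s[0]*d1;b=o2+s[1]*d2
    return (a+b)/2,np.linalg.norm(a-b)
E
python3 - <<'E'
from h import *
t=cv2.imread("pics/top0.png");s=cv2.imread("pics/scene0.png")
hsv=cv2.cvtColor(t,cv2.COLOR_BGR2HSV);hs=cv2.cvtColor(s,cv2.COLOR_BGR2HSV)
print("px plate",hsv[250,300],"stone",hsv[243,261],"block",hsv[262,450],"wood",hsv[330,260],"shadow",hsv[257,490])
np.set_printoptions(precision=1,suppress=True)
def big(m,roi,n=1):
    mm=np.zeros_like(m);x0,y0,x1,y1=roi;mm[y0:y1,x0:x1]=m[y0:y1,x0:x1]
    cs=sorted(cv2.findContours(mm,0,2)[0],key=cv2.contourArea)[::-1][:n];return cs
blk=cv2.inRange(hsv,(15,60,150),(32,200,255)); c=big(blk,(425,225,495,280))[0]
print("block",cv2.contourArea(c),cv2.minAreaRect(c))
b=cv2.boxPoints(cv2.minAreaRect(c));print(b);print(onz("top",b,52))
pl=cv2.inRange(hsv,(0,0,40),(180,60,125)); c=big(pl,(225,190,375,300))[0]
c=cv2.convexHull(c);r=cv2.minAreaRect(c);print("plate",cv2.contourArea(c),r);b=cv2.boxPoints(r);
P=onz("top",b,12);print(P,P.mean(0),[np.linalg.norm(P[i]-P[i-1]) for i in range(4)],[np.degrees(np.arctan2(*(P[i]-P[i-1])[[1,0]])) for i in range(4)])
st=cv2.inRange(hsv,(33,30,100),(60,140,255))
for roi in ((245,225,280,265),(325,240,352,268)):
    c=big(st,roi)[0];print("stone",cv2.contourArea(c),cv2.boundingRect(c),cv2.minAreaRect(c))
E
python3 - <<'E'
import cv2
t=cv2.imread("pics/top0.png"); s=cv2.imread("pics/scene0.png")
R=lambda a,n,f:cv2.imwrite("pics/"+n,cv2.resize(a,None,fx=f,fy=f,interpolation=cv2.INTER_NEAREST))
R(t[235:275,322:362],"t3.png",12);R(t[225:265,242:282],"t4.png",12);R(s[200:270,300:370],"s3.png",8);R(s[265:310,240:300],"s4.png",10);R(t[165:195,300:340],"t5.png",14)
E
```

```text
px plate [23 11 94] stone [ 38  59 245] block [ 23 103 254] wood [ 28  78 157] shadow [  8 157 145]
block 1115.5 ((454.997802734375, 253.47640991210938), (27.30501937866211, 44.37065505981445), 84.5596694946289)
[[431.6 242. ]
 [475.8 237.8]
 [478.4 265. ]
 [434.2 269.2]]
[[ 521.3 -279.1   52. ]
 [ 531.1 -398.4   52. ]
 [ 458.2 -401.8   52. ]
 [ 448.8 -283.3   52. ]]
plate 8623.5 ((301.0541687011719, 248.0349578857422), (106.74309539794922, 83.16337585449219), 11.040940284729004)
[[433.3 233.2  12. ]
 [657.9 191.   12. ]
 [597.  -96.2  12. ]
 [375.2 -48.8  12. ]] [515.8  69.8  12. ] [np.float64(287.9213137811), np.float64(228.51903239852493), np.float64(293.5858548697538), np.float64(226.78217342922412)] [np.float64(78.35312041255604), np.float64(-10.633454721886986), np.float64(-101.97999450308225), np.float64(167.94437579000697)]
stone 193.0 (252, 235, 17, 18) ((260.11199951171875, 243.38400268554688), (16.09969139099121, 15.384149551391602), 10.30484676361084)
stone 179.0 (330, 247, 16, 17) ((337.3648681640625, 255.31080627441406), (14.302711486816406, 15.617903709411621), 9.462322235107422)
```

```bash
python3 - <<'E'
import cv2,numpy as np
a=[cv2.resize(cv2.imread(f"pics/{n}.png"),(400,300 if n not in("t3","t4","s3") else 300)) for n in("t3","t4","s3")]
E
```

```text
(no output)
```

View pics/t3.png

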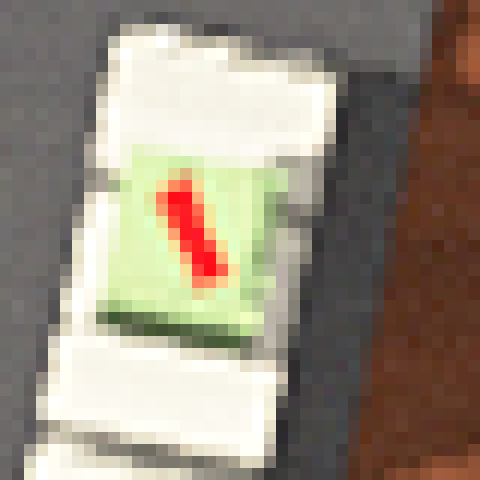

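View pics/t4.png

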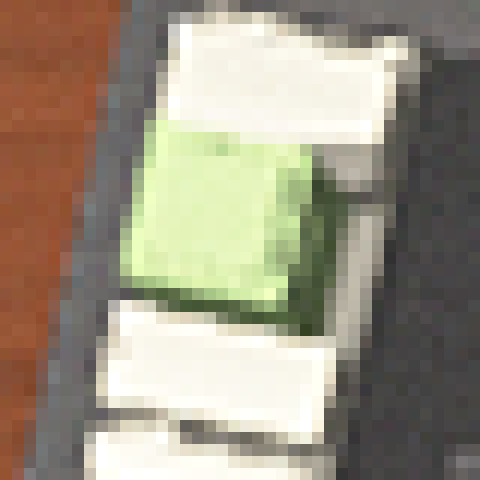

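View pics/s3.png

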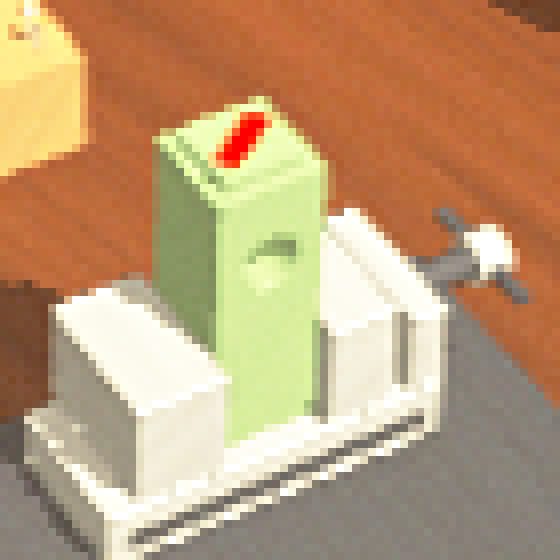

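View pics/s4.png

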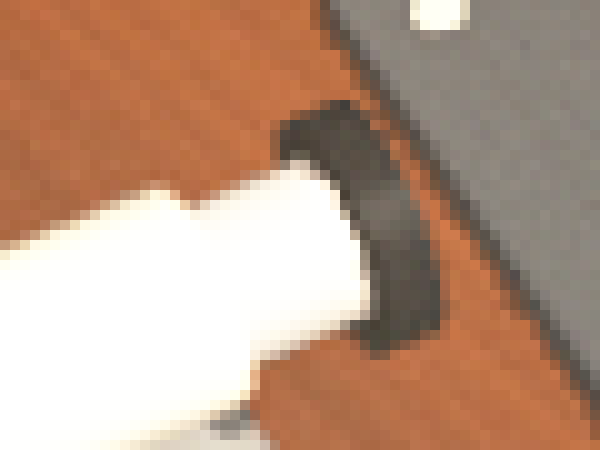

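View pics/t5.png

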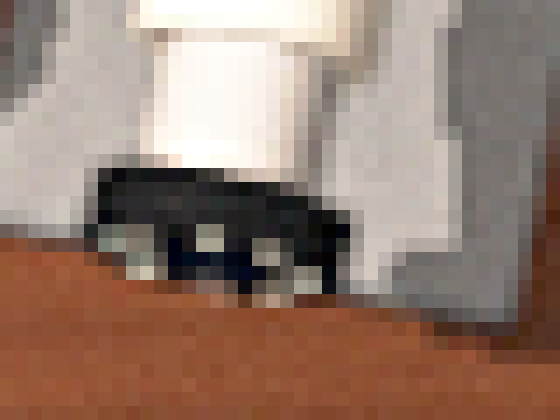

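```bash
python3 - <<'E'
from h import *
np.set_printoptions(precision=1,suppress=True)
print("stone top(scene)",onz("scene",[[319.6,217.3],[332.8,212.1],[340.6,220],[327.1,225]],131.5), onz("scene",[[319.6,217.3],[332.8,212.1],[340.6,220],[327.1,225]],131.5).mean(0))
print("stone top(top)",onz("top",[[337.4,255.2]],132))
print("plain (top)",onz("top",[[260,243.2]],132))
print("hole scene z100",onz("scene",[[334,233.5]],100))
print("lens tri",tri(ray("scene",[[277.8,287.5]]),ray("top",[[315.7,183.9]])), onz("top",[[315.7,183.9]],100),onz("scene",[[277.8,287.5]],100))
# mirror handle top: t2 crop/5+(380,210); s2/6+(210,120)
print("handle top",tri(ray("scene",[[210+175/6,120+82/6]]),ray("top",[[380+452/5,210+182/5]])))
E
```

```text
stone top(scene) [[500.  -41.6 131.5]
 [466.7 -35.1 131.5]
 [472.1  -4.8 131.5]
 [504.8 -12.5 131.5]] [485.9 -23.5 131.5]
stone top(top) [[479.9 -26.5 132. ]]
plain (top) [[512.7 168.1 132. ]]
hole scene z100 [[488.4  -7.1 100. ]]
lens tri (array([673.4,  26.7,  92.9]), np.float64(0.1841481166852712)) [[671.6  26.6 100. ]] [[676.9  31.5 100. ]]
handle top (array([ 489.1, -347.1,  196.3]), np.float64(1.2359838056104757))
```

```bash
python3 - <<'E'
from h import *
np.set_printoptions(precision=3,suppress=True)
c=bot.calibration("wrist");print(c)
o=bot.get_obs();print(o['tool_pos'],o['tcp_rot'])
cv2.imwrite("pics/w0.png",cv2.cvtColor(bot.capture("wrist"),cv2.COLOR_RGB2BGR))
E
```

```text
{'fx': 363.0557425961369, 'fy': 363.0557425961369, 'cx': 318.1018388119019, 'cy': 243.8652405805048, 'k1': -0.044502702221004595, 'cam_to_world': array([[   0.302,   -0.922,   -0.242,  222.604],
       [  -0.953,   -0.292,   -0.075, -479.595],
       [  -0.002,    0.254,   -0.967,  383.78 ],
       [   0.   ,    0.   ,    0.   ,    1.   ]])}
[ 157.999 -500.256  192.328] [-3.14  -0.     0.306]
```

View pics/w0.png

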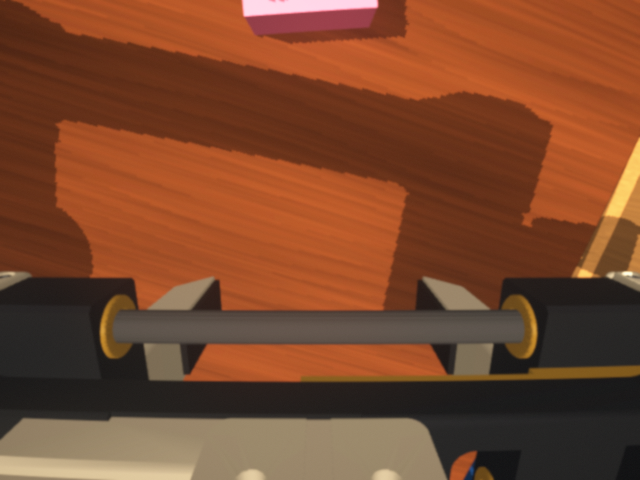

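```bash
python3 -m inch '[3,2.6,2.6,0,0,-2.6,1, 6,5.2,5.2,0,0,-5.2,1, 9,7.8,7.8,0,0,-7.8,1, 12,10.4,10.4,0,0,-10.4,1, 15,13,13,0,0,-13,1]'
python3 - <<'E'
from h import *
o=bot.get_obs();print(o['tool_pos'],o['tcp_rot'])
c=bot.calibration("wrist");np.save("w1cal.npy",c,allow_pickle=True)
cv2.imwrite("pics/w1.png",cv2.cvtColor(bot.capture("wrist"),cv2.COLOR_RGB2BGR))
E
```

```text
time: 0.65
tool_pos: [308.9, -368.9, 323.3]
tcp_rot: [-3.14, -0.0, 0.077]
contact_force: [1.0, -0.1, -0.2]
grip_width: 91.9
[ 308.87218256 -368.89676355  323.33370659] [-3.14015524e+00 -7.08655918e-05  7.67443806e-02]
```

View pics/w1.png

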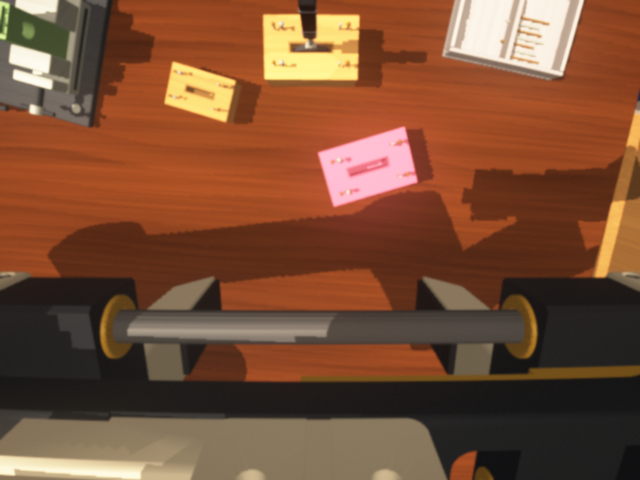

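```bash
python3 -m inch '[1.6,4.2,0.3,0,0,-1.6,1, 3.2,8.4,0.6,0,0,-3.2,1, 4.8,12.6,0.9,0,0,-4.8,1, 6.4,16.8,1.2,0,0,-6.4,1, 8,21,1.5,0,0,-8,1]'
python3 -m inch '[2.2,5,0.3,0,0,-1.6,1, 4.4,10,0.6,0,0,-3.2,1, 6.6,15,0.9,0,0,-4.8,1, 8.6,20,1,0,0,-6.4,1, 8.6,21.5,1,0,0,-8,1]'
python3 - <<'E'
from h import *
o=bot.get_obs();print(o['tool_pos'],o['tcp_rot'],o['dq'])
c=bot.calibration("wrist");np.save("w2cal.npy",c,allow_pickle=True)
cv2.imwrite("pics/w2.png",cv2.cvtColor(bot.capture("wrist"),cv2.COLOR_RGB2BGR))
E
```

```text
time: 1.2
tool_pos: [393.6, -154.9, 342.9]
tcp_rot: [3.138, -0.007, -0.063]
contact_force: [0.3, 0.3, 0.3]
grip_width: 92.1
time: 1.7
tool_pos: [480.4, 62.8, 352.4]
tcp_rot: [3.139, -0.006, -0.201]
contact_force: [0.1, -1.1, 0.3]
grip_width: 91.6
[480.35653215  62.80877272 352.362868  ] [ 3.13888601 -0.00608205 -0.20128569] [ 0.68372127  0.20131658 -0.25742681 -0.02207811  0.07035953  0.95441077]
```

View pics/w2.png

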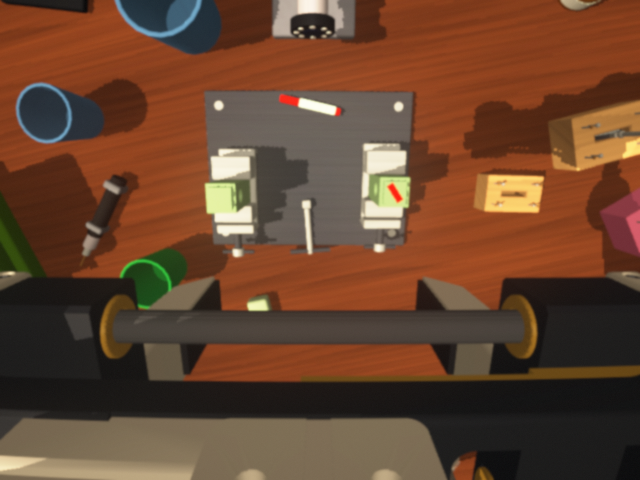

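The wrist view shows the plate, stones and lens, but the arm was still moving. I'll retake it at rest and measure.

```bash
python3 - <<'E'
from h import *
for i in range(3): bot.capture("wrist")
o=bot.get_obs();print(o['tool_pos'],o['tcp_rot'],o['dq'])
c=bot.calibration("wrist");np.save("w3cal.npy",c,allow_pickle=True)
im=cv2.cvtColor(bot.capture("wrist"),cv2.COLOR_RGB2BGR);cv2.imwrite("pics/w3.png",im)
R=lambda a,n,f:cv2.imwrite("pics/"+n,cv2.resize(a,None,fx=f,fy=f,interpolation=cv2.INTER_CUBIC))
R(im[0:50,260:360],"w3a.png",8);R(im[70:260,190:430],"w3b.png",3)
np.set_printoptions(precision=1,suppress=True)
hsv=cv2.cvtColor(im,cv2.COLOR_BGR2HSV)
pl=cv2.inRange(hsv,(0,0,30),(180,70,120)); pl[:80]=0;pl[255:]=0;pl[:,:195]=0;pl[:,425:]=0
k=max(cv2.findContours(pl,0,2)[0],key=cv2.contourArea);r=cv2.minAreaRect(cv2.convexHull(k));b=cv2.boxPoints(r);P=onz("w",b,12,c)
print("plate",r,P,P.mean(0),[np.degrees(np.arctan2(*(P[i]-P[i-1])[[1,0]])) for i in range(4)],[np.linalg.norm(P[i]-P[i-1]) for i in range(4)])
E
```

```text
[479.40522936  60.24885852 352.39250018] [ 3.13772952 -0.00559692 -0.19987842] [-0.04138428 -0.01403806  0.00806805 -0.00324919 -0.00126654 -0.00226434]
plate ((306.0, 169.0), (156.0, 206.0), 90.0) [[655.7 186.1  12. ]
 [599.2 -92.6  12. ]
 [378.3 -61.2  12. ]
 [440.5 246.2  12. ]] [518.4  69.6  12. ] [np.float64(-15.596295861942925), np.float64(-101.44899216522393), np.float64(171.90770482307133), np.float64(78.5478196339597)] [np.float64(223.36138315548902), np.float64(284.3643173676283), np.float64(223.1768314701048), np.float64(313.5854458933379)]
```

View pics/w3a.png

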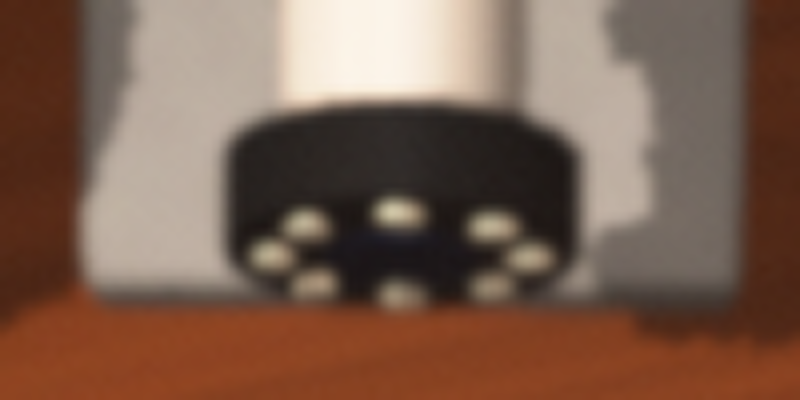

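View pics/w3b.png

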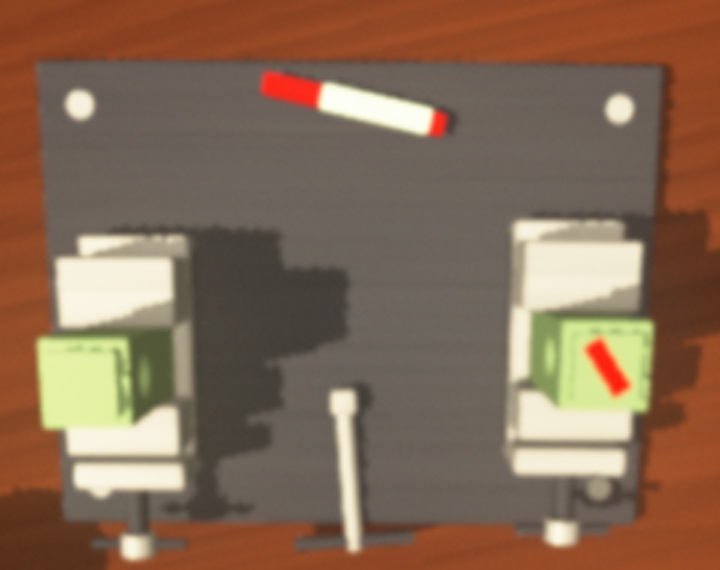

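```bash
python3 - <<'E'
from h import *
np.set_printoptions(precision=1,suppress=True)
c=np.load("w3cal.npy",allow_pickle=True).item()
f=lambda p:(np.array(p,float)+.5)/3-.5+[190,70]
def ang(P):return [round(np.degrees(np.arctan2(*(P[i]-P[i-1])[[1,0]])),1) for i in range(4)]
P=onz("w",f([[38,62],[665,66],[636,522],[65,520]]),12,c);print("plate",P,P.mean(0),ang(P))
M=onz("w",f([[562,318],[655,320],[648,410],[562,410]]),131,c);print("marked",M.mean(0),ang(M))
N=onz("w",f([[38,340],[128,338],[130,425],[42,428]]),131,c);print("plain",N.mean(0),ang(N))
print("hole",onz("w",f([[548,358]]),100,c),"bolts",onz("w",f([[79,104],[620,108]]),14,c))
L=onz("w",[[309.7,31.4]],100,c)[0];print("lens",L, "3view tri scene",tri(ray("w",[[309.7,31.4]],c),ray("scene",[[277.8,287.5]])))
print("vice tops", onz("w",f([[57,258],[172,256],[178,457],[66,455]]),72,c),onz("w",f([[522,242],[643,241],[630,440],[518,440]]),72,c))
E
```

```text
plate [[656.7 186.8  12. ]
 [597.8 -95.7  12. ]
 [385.7 -50.9  12. ]
 [444.1 231.9  12. ]] [521.1  68.   12. ] [np.float64(-12.0), np.float64(-101.8), np.float64(168.1), np.float64(78.3)]
marked [484.4 -26.7 131. ] [np.float64(-9.2), np.float64(-102.4), np.float64(167.4), np.float64(78.7)]
plain [517.  169.1 131. ] [np.float64(-13.1), np.float64(-100.4), np.float64(166.7), np.float64(80.4)]
hole [[487.3  -9.2 100. ]] bolts [[634.6 172.5  14. ]
 [583.3 -71.9  14. ]]
lens [674.1  30.1 100. ] 3view tri scene (array([675.2,  29.7,  96.9]), np.float64(0.7674021985092496))
vice tops [[566.8 184.   72. ]
 [557.7 136.   72. ]
 [473.2 154.4  72. ]
 [484.  202.8  72. ]] [[534.  -10.   72. ]
 [524.5 -60.3  72. ]
 [441.1 -42.5  72. ]
 [450.9   6.   72. ]]
```

```bash
python3 -m inch '[-0.4,-4.5,-0.5,0,0,1.6,1, -0.8,-9,-1,0,0,3.2,1, -1.2,-13.5,-1.5,0,0,4.8,1, -1.6,-18,-2,0,0,6.4,1, -2,-22.5,-2.5,0,0,8,1]'
python3 -m inch '[-0.4,-5,-0.5,0,0,1.6,1, -0.8,-10,-1,0,0,3.2,1, -1.2,-14.5,-1.5,0,0,4.8,1, -1.6,-17,-2,0,0,6.4,1, -2,-18,-2.5,0,0,8,1]'
python3 - <<'E'
from h import *
for i in range(3): bot.capture("wrist")
o=bot.get_obs();print(o['tool_pos'],o['tcp_rot'],o['dq'])
c=bot.calibration("wrist");np.save("w4cal.npy",c,allow_pickle=True)
im=cv2.cvtColor(bot.capture("wrist"),cv2.COLOR_RGB2BGR);cv2.imwrite("pics/w4.png",im)
E
```

```text
time: 2.45
tool_pos: [457.8, -168.8, 327.6]
tcp_rot: [3.137, -0.006, -0.063]
contact_force: [1.3, 0.3, -0.2]
grip_width: 91.7
time: 2.95
tool_pos: [435.2, -353.1, 301.7]
tcp_rot: [3.137, -0.005, 0.072]
contact_force: [-0.2, 0.5, 0.6]
grip_width: 91.9
[ 436.17987056 -350.17834081  302.23577083] [ 3.13816992 -0.00551941  0.07255046] [ 0.03857023 -0.02056316 -0.00753737  0.00874119  0.00578027  0.01592594]
```

View pics/w4.png

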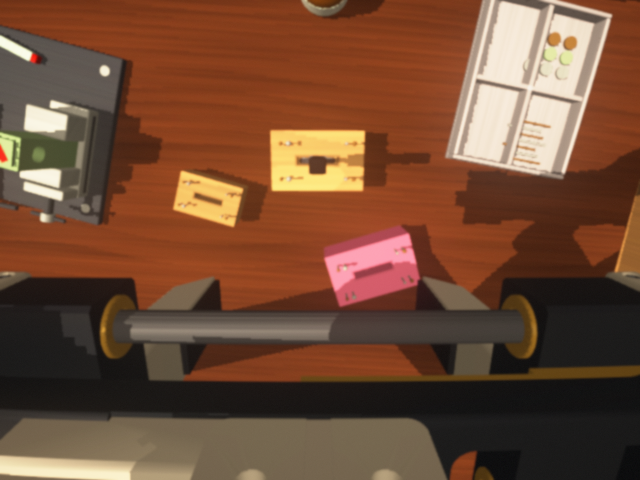

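```bash
python3 - <<'E'
from h import *
np.set_printoptions(precision=1,suppress=True)
c=np.load("w4cal.npy",allow_pickle=True).item();im=cv2.imread("pics/w4.png")
cv2.imwrite("pics/w4a.png",cv2.resize(im[120:200,260:375],None,fx=6.5,fy=6.5,interpolation=cv2.INTER_CUBIC))
hsv=cv2.cvtColor(im,cv2.COLOR_BGR2HSV)
m=cv2.inRange(hsv,(12,60,120),(35,230,255));m[:125]=0;m[198:]=0;m[:,:265]=0;m[:,:][:,370:]=0
k=max(cv2.findContours(m,0,2)[0],key=cv2.contourArea);r=cv2.minAreaRect(k);P=onz("w",cv2.boxPoints(r),52,c)
print(r,P,P.mean(0),[np.linalg.norm(P[i]-P[i-1]) for i in range(4)],[np.degrees(np.arctan2(*(P[i]-P[i-1])[[1,0]])) for i in range(4)])
d=cv2.inRange(im,(0,0,0),(50,50,50));d=d[140:185,295:340]
k=max(cv2.findContours(d,0,2)[0],key=cv2.contourArea);print(cv2.boundingRect(k))
E
```

```text
((317.0, 160.5), (63.0, 96.0), 90.0) [[ 523.5 -286.4   52. ]
 [ 531.8 -398.3   52. ]
 [ 458.6 -405.8   52. ]
 [ 450.1 -289.5   52. ]] [ 491. -345.   52.] [np.float64(73.52993978523078), np.float64(112.16422818389458), np.float64(73.57423562417176), np.float64(116.60023747766243)] [np.float64(2.436419774633539), np.float64(-85.79236960485018), np.float64(-174.10746386634904), np.float64(94.18423219728157)]Traceback (most recent call last):
  File "<stdin>", line 10, in <module>
ValueError: max() iterable argument is empty
```

View pics/w4a.png

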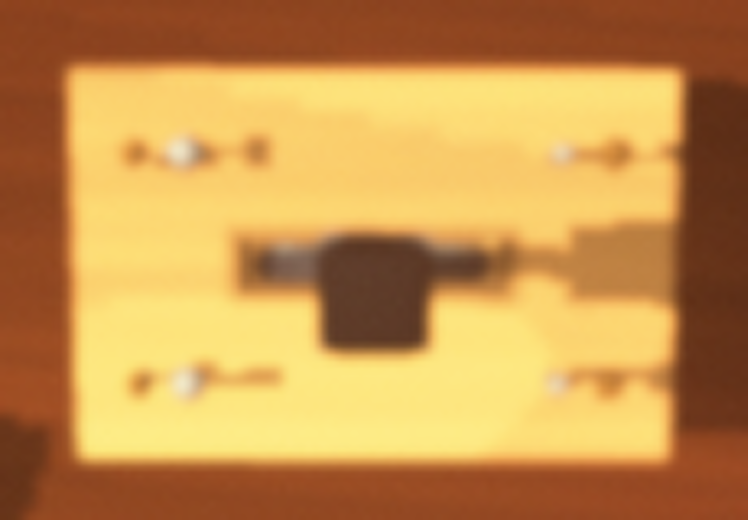

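```bash
python3 - <<'E'
from h import *
np.set_printoptions(precision=1,suppress=True)
c=np.load("w4cal.npy",allow_pickle=True).item();
print(onz("w",[[317.3,165.4]],200,c),tri(ray("w",[[317.3,165.4]],c),ray("scene",[[239.2,133.7]])))
f=lambda p:(np.array(p,float)+.5)/6.5-.5+[260,120]
print(onz("w",f([[68,68],[684,68],[672,462],[78,462]]),52,c), onz("w",f([[375,265]]),53,c))
E
```

```text
[[ 491.5 -345.2  200. ]] (array([ 490.7, -344.8,  197.6]), np.float64(1.6612605266064189))
[[ 522.5 -287.7   52. ]
 [ 530.6 -398.2   52. ]
 [ 460.  -403.2   52. ]
 [ 451.9 -292.6   52. ]] [[ 491.8 -345.3   53. ]]
```

```bash
python3 -m inch '[3,0.3,-2,0,0,0,1, 5.5,0.5,-5,0,0,0,1, 5.5,0.5,-9,0,0,0,1, 5.5,0.5,-12,0,0,0,1, 5.5,0.5,-12,0,0,0,1]'
python3 - <<'E'
from h import *
im=cv2.cvtColor(bot.capture("scene"),cv2.COLOR_RGB2BGR);o=bot.get_obs();print(o['tool_pos'],o['tcp_rot'],o['dq'])
cv2.imwrite("pics/s5.png",cv2.resize(im[60:240,170:350],None,fx=3,fy=3))
E
```

```text
time: 3.65
tool_pos: [490.2, -341.8, 179.1]
tcp_rot: [-3.14, -0.001, 0.075]
contact_force: [-0.6, 0.5, 0.7]
grip_width: 92.0
[ 491.37756462 -343.1024176   182.17990923] [ 3.13981067 -0.00424195  0.07439308] [-0.00616543 -0.03943924 -0.0776419   0.00123908  0.01583396 -0.00033274]
```

View pics/s5.png

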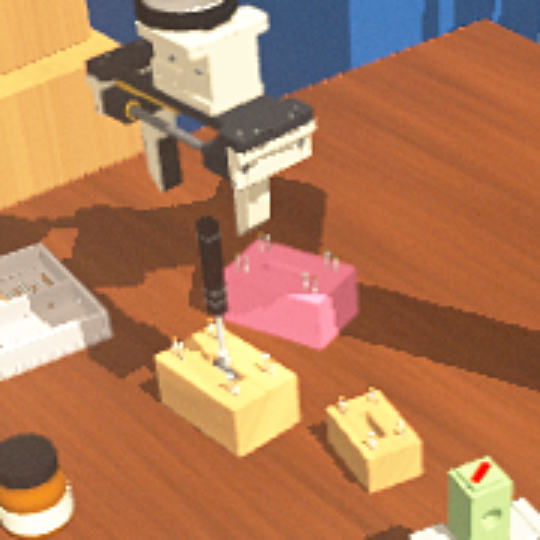

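```bash
python3 - <<'E'
from h import *
c=bot.calibration("scene")
def proj(p):
    T=np.linalg.inv(c['cam_to_world']);q=T@np.r_[p,1]
    K=np.array([[c['fx'],0,c['cx']],[0,c['fy'],c['cy']],[0,0,1]])
    return cv2.projectPoints(q[:3].reshape(1,3),np.zeros(3),np.zeros(3),K,np.array([c['k1'],0,0,0,0.]))[0].ravel()
for p in ([491,-342,180],[491,-342+46,180],[491,-342-46,180],[491,-345,200],[491,-345,110]): print(p,(proj(np.array(p,float))-[170,60])*3)
E
```

```text
[491, -342, 180] [210.4590776  241.33213249]
[491, -296, 180] [243.84369875 264.57985313]
[491, -388, 180] [178.52635929 219.11316797]
[491, -345, 200] [205.84210959 218.77177547]
[491, -345, 110] [216.71737057 310.20250704]
```

```bash
python3 - <<'E'
from h import *
im=cv2.cvtColor(bot.capture("scene"),cv2.COLOR_RGB2BGR);o=bot.get_obs();print(o['time'],o['tool_pos'],o['tcp_rot'],o['dq'])
cv2.imwrite("pics/s6.png",cv2.resize(im[60:240,170:350],None,fx=3,fy=3))
E
```

```text
3.75 [ 492.29345584 -344.16556083  184.23227606] [ 3.13669818 -0.00718027  0.07419838] [-0.00417389 -0.02650515 -0.04073641  0.00064341  0.00037032 -0.00125904]
```

View pics/s6.png

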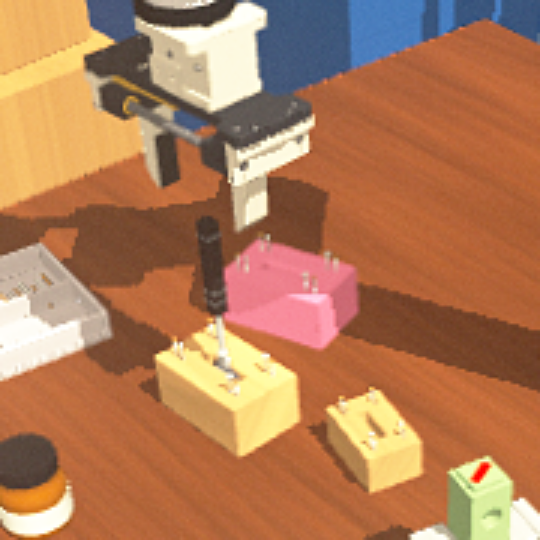

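The open fingertips sit about 30 mm above the TCP, because the linkage swings them back, and the wrist view agrees. They come down as the jaws close, so I'll descend and grip.

```bash
python3 -m inch '[0,-0.1,-1.5,0,0,0,1, 0,-0.1,-3,0,0,0,1, 0,-0.1,-3,0,0,0,1, 0,-0.1,-3,0,0,0,1, 0,-0.1,-3,0,0,0,1]'
python3 -m inch '[0,0,0,0,0,0,-1, 0,0,0,0,0,0,-1, 0,0,0,0,0,0,-1, 0,0,0,0,0,0,-1, 0,0,0,0,0,0,-1]'
python3 - <<'E'
from h import *
im=cv2.cvtColor(bot.capture("scene"),cv2.COLOR_RGB2BGR);o=bot.get_obs();print(o)
cv2.imwrite("pics/s7.png",cv2.resize(im[60:240,170:350],None,fx=3,fy=3))
E
```

```text
time: 4.25
tool_pos: [493.1, -345.8, 156.4]
tcp_rot: [3.134, -0.01, 0.074]
contact_force: [0.5, -0.6, 0.1]
grip_width: 91.9
time: 4.75
tool_pos: [493.0, -345.8, 156.3]
tcp_rot: [3.134, -0.009, 0.074]
contact_force: [-0.5, -0.7, 0.5]
grip_width: 56.6
{'time': 4.8, 'joint_positions': array([-0.73999645,  0.50474753,  1.36955704,  0.00195866,  1.25556338,
        0.75604043]), 'dq': array([ 2.62676338e-04,  8.61050860e-04,  4.77804379e-05, -1.00673126e-03,
        8.04019889e-04,  2.47247637e-04]), 'tau': array([ 3.26005873e-03, -5.14660192e+01, -2.45120859e+01,  8.89495597e-02,
       -8.19068891e-02,  1.09836405e-03]), 'tool_pos': array([ 493.02359603, -345.82715036,  156.29324118]), 'tcp_rot': array([ 3.13434479, -0.00940316,  0.07419718]), 'contact_force': array([-0.33919597, -0.36432765,  0.34149431]), 'moment': array([-0.02592565, -0.02758589, -0.0237079 ]), 'grip_width': 52.62336138171298}
```

View pics/s7.png

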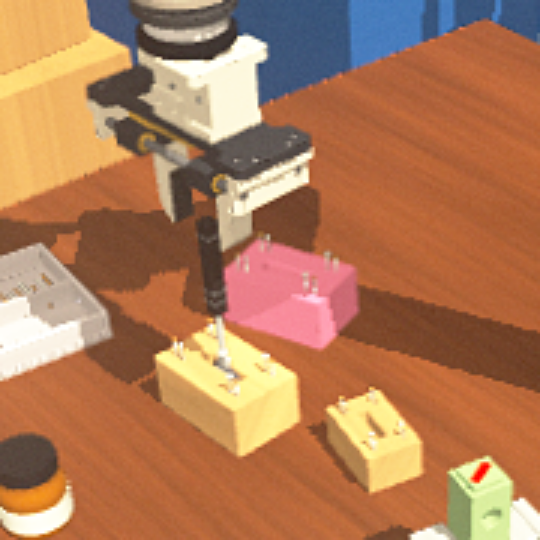

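```bash
python3 -m inch '[0,0,0,0,0,0,-1, 0,0,0,0,0,0,-1, 0,0,0,0,0,0,-1, 0,0,0,0,0,0,-1, 0,0,0,0,0,0,-1]'
python3 - <<'E'
from h import *
im=cv2.cvtColor(bot.capture("scene"),cv2.COLOR_RGB2BGR);o=bot.get_obs();print(o['grip_width'],o['contact_force'],o['tool_pos'],o['tcp_rot'])
cv2.imwrite("pics/s8.png",cv2.resize(im[60:200,170:310],None,fx=4,fy=4,interpolation=cv2.INTER_CUBIC))
im=cv2.cvtColor(bot.capture("wrist"),cv2.COLOR_RGB2BGR);cv2.imwrite("pics/w5.png",im)
E
```

```text
time: 5.3
tool_pos: [493.0, -345.8, 156.3]
tcp_rot: [3.134, -0.009, 0.074]
contact_force: [0.0, -0.2, 0.2]
grip_width: 13.6
13.293380402915163 [-0.06298321  0.01496966  0.67234851] [ 493.00389844 -345.80539616  156.26110524] [ 3.13442586 -0.00934404  0.07415939]
```

View pics/s8.png

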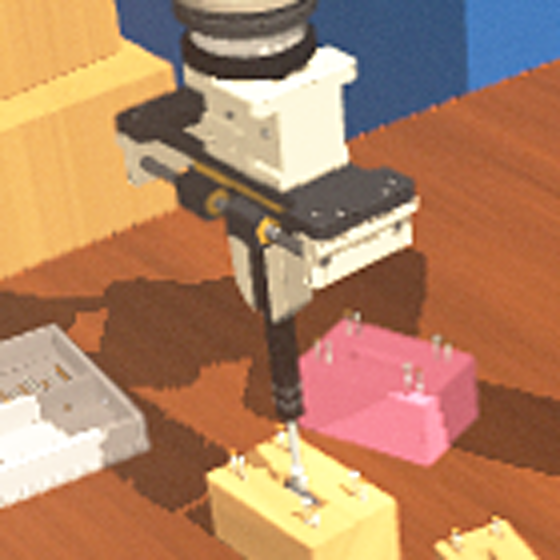

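View pics/w5.png

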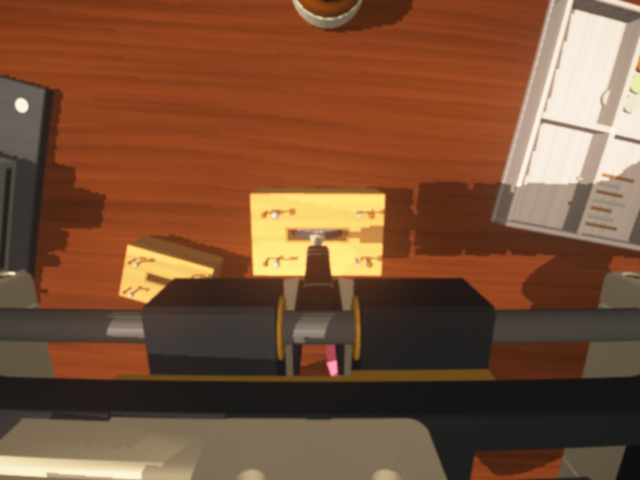

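Gripped, with the opening at 13.3 mm. Lifting straight up.

```bash
python3 -m inch '[0,0,1,0,0,0,-1, 0,0,3,0,0,0,-1, 0,0,5.5,0,0,0,-1, 0,0,8.5,0,0,0,-1, 0,0,11,0,0,0,-1]'
python3 -m inch '[0,0,3,0,0,0,-1, 0,0,5,0,0,0,-1, 0,0,6,0,0,0,-1, 0,0,6,0,0,0,-1, 0,0,6,0,0,0,-1]'
python3 - <<'E'
from h import *
im=cv2.cvtColor(bot.capture("scene"),cv2.COLOR_RGB2BGR);o=bot.get_obs();print(o['grip_width'],o['contact_force'],o['tool_pos'],o['tcp_rot'],o['joint_positions'])
cv2.imwrite("pics/s9.png",cv2.resize(im[0:220,150:350],None,fx=2.7,fy=2.7,interpolation=cv2.INTER_CUBIC))
im=cv2.cvtColor(bot.capture("wrist"),cv2.COLOR_RGB2BGR);cv2.imwrite("pics/w6.png",im)
E
```

```text
time: 5.9
tool_pos: [493.1, -345.9, 268.6]
tcp_rot: [3.133, -0.01, 0.074]
contact_force: [-0.8, 0.2, -0.5]
grip_width: 13.5
time: 6.4
tool_pos: [492.8, -345.6, 327.6]
tcp_rot: [3.135, -0.009, 0.074]
contact_force: [0.2, -0.1, -0.5]
grip_width: 14.0
13.515834067047146 [ 0.57617102 -0.10744845 -1.51280929] [ 492.73694784 -345.54242972  327.15849402] [ 3.1352329  -0.00861911  0.07415958] [-0.73999107  0.4293961   1.03030034  0.00191092  1.67135469  0.75687494]
```

View pics/s9.png

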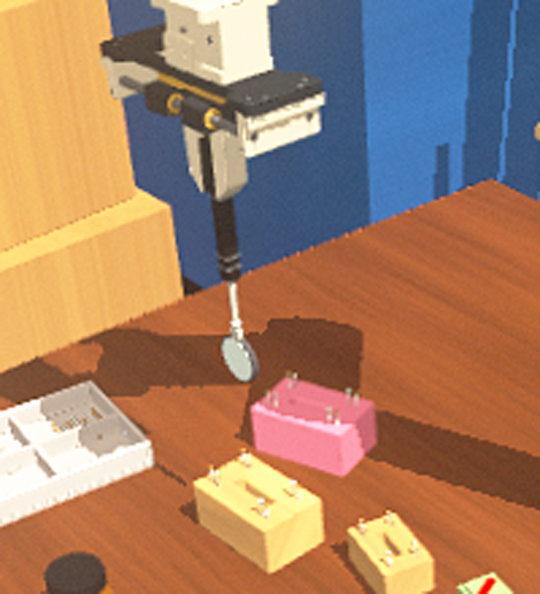

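View pics/w6.png

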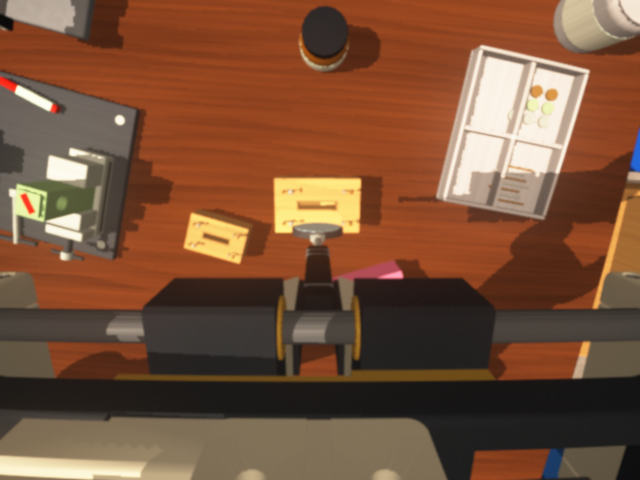

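```bash
python3 - <<'E'
import cv2
im=cv2.imread("pics/w6.png");a=cv2.resize(im[210:260,280:355],None,fx=6,fy=6,interpolation=cv2.INTER_CUBIC)
s=cv2.imread("pics/s9.png")[260:400,180:320];s=cv2.resize(s,(300,300))
o=cv2.copyMakeBorder(s,0,0,0,450,0);o[:,300:750]=a;cv2.imwrite("pics/z9.png",o)
E
```

```text
(no output)
```

View pics/z9.png

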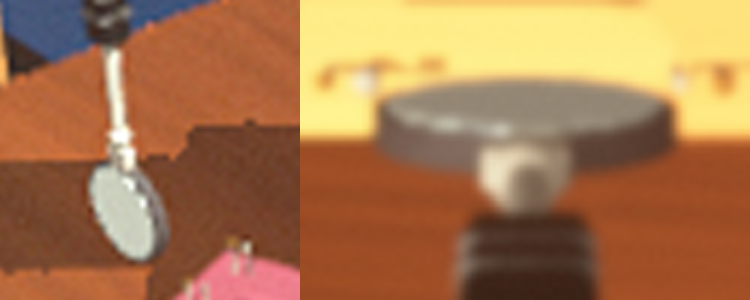

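The +x side, seen by both the scene and wrist cameras, is pale, so the face points along +x at a yaw of about 4°. It needs about −61° of turn on the way to the gap.

```bash
python3 -m inch '[0,3,0,0,0,-5,-1, 0.2,7,0,0,0,-11,-1, 0.3,11.5,0,0,0,-18,-1, 0.4,16,0,0,0,-24,-1, 0.4,20.5,0,0,0,-31,-1]'
python3 -m inch '[0.1,5,0,0,0,-7,-1, 0.2,9.5,0,0,0,-14,-1, 0.3,14,0,0,0,-21,-1, 0.4,18,0,0,0,-27,-1, 0.5,20.5,0,0,0,-30,-1]'
python3 - <<'E'
from h import *
for i in range(4): bot.capture("top")
o=bot.get_obs();print(o['time'],o['grip_width'],o['contact_force'],o['tool_pos'],o['tcp_rot'],o['joint_positions'])
im=cv2.cvtColor(bot.capture("scene"),cv2.COLOR_RGB2BGR)
cv2.imwrite("pics/s10.png",im)
im=cv2.cvtColor(bot.capture("wrist"),cv2.COLOR_RGB2BGR);cv2.imwrite("pics/w7.png",im)
E
```

```text
time: 7.0
tool_pos: [496.1, -138.7, 325.9]
tcp_rot: [3.135, -0.006, -0.472]
contact_force: [1.0, 0.2, -0.0]
grip_width: 13.3
time: 7.5
tool_pos: [500.3, 69.1, 325.0]
tcp_rot: [3.134, -0.005, -0.997]
contact_force: [0.3, -0.2, -0.4]
grip_width: 13.7
7.7 13.453724914520466 [-0.02309859 -0.99536104  0.44889472] [500.77585504  66.36447358 325.10170929] [ 3.13379282 -0.00596102 -0.99325007] [-0.0135205   0.2400711   1.30735553 -0.00929933  1.59731988  2.55031719]
```

View pics/s10.png

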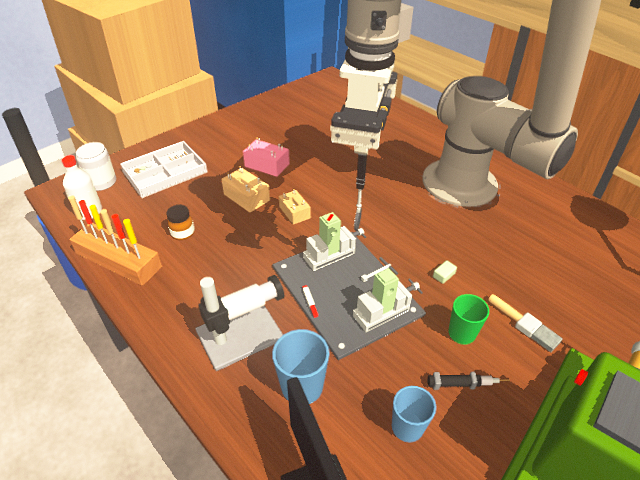

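View pics/w7.png

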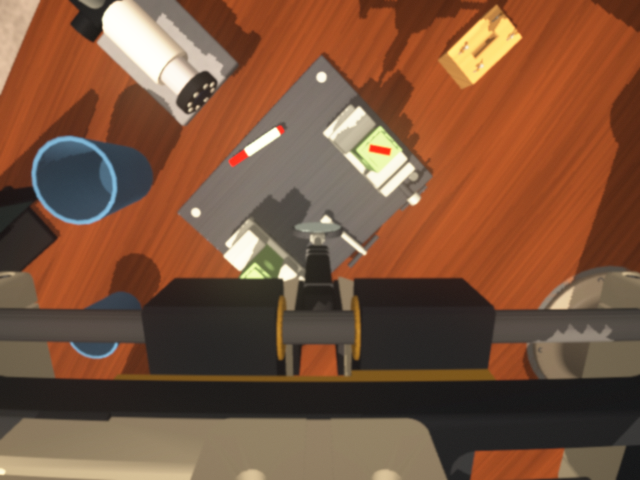

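```bash
python3 -m inch '[0.1,0,-1.5,0,0,0,-1, 0.1,0,-4,0,0,0,-1, 0.1,0,-6.5,0,0,0,-1, 0.1,0,-8.5,0,0,0,-1, 0.1,0,-10,0,0,0,-1]'
python3 - <<'E'
from h import *
for i in range(4): bot.capture("top")
o=bot.get_obs();print(o['time'],o['grip_width'],o['contact_force'],o['tool_pos'],o['tcp_rot'],o['dq'])
c=bot.calibration("wrist");np.save("w8cal.npy",c,allow_pickle=True)
im=cv2.cvtColor(bot.capture("wrist"),cv2.COLOR_RGB2BGR);cv2.imwrite("pics/w8.png",im)
cv2.imwrite("pics/w8a.png",cv2.resize(im[190:290,270:370],None,fx=6,fy=6,interpolation=cv2.INTER_CUBIC))
im=cv2.cvtColor(bot.capture("scene"),cv2.COLOR_RGB2BGR);cv2.imwrite("pics/s11.png",im)
cv2.imwrite("pics/s11a.png",cv2.resize(im[180:300,290:410],None,fx=5,fy=5,interpolation=cv2.INTER_CUBIC))
im=cv2.cvtColor(bot.capture("top"),cv2.COLOR_RGB2BGR);cv2.imwrite("pics/t11.png",im)
E
```

```text
time: 8.3
tool_pos: [501.5, 63.9, 223.8]
tcp_rot: [3.133, -0.005, -0.997]
contact_force: [-0.3, -0.1, -1.2]
grip_width: 13.7
8.5 13.436986843842014 [-0.06233293  0.95190962 -0.47665489] [502.23552643  64.38166429 225.77166568] [ 3.13436329 -0.00638621 -0.99699057] [ 0.00873377 -0.01332694 -0.02260489  0.00259927  0.0005581   0.00476947]
```

View pics/w8a.png

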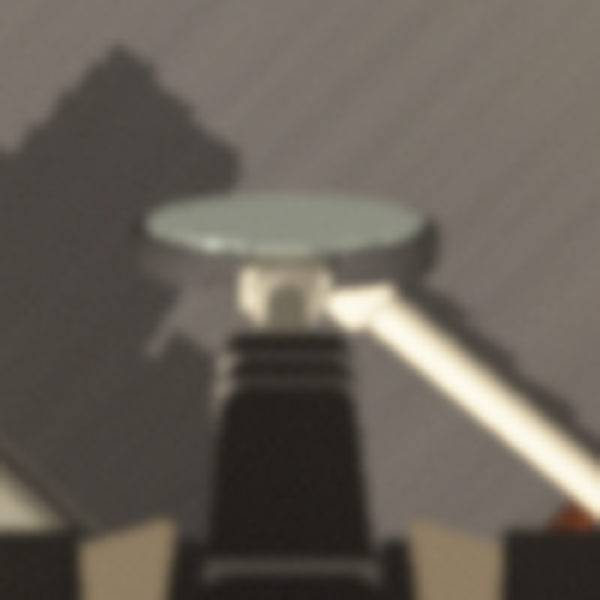

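View pics/s11a.png

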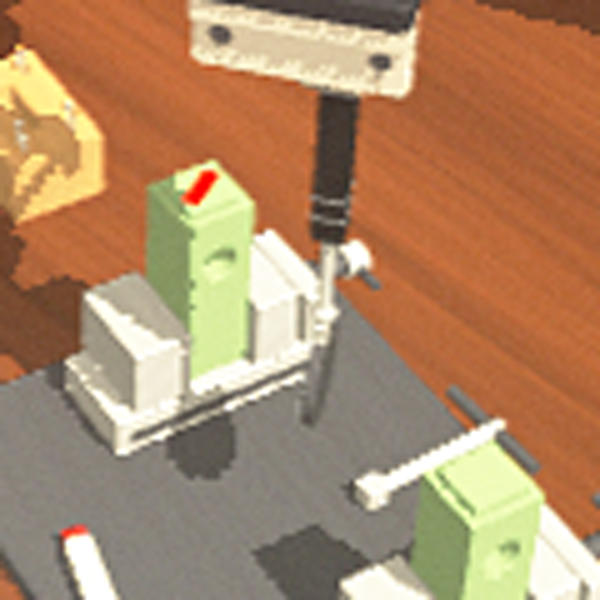

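View pics/w8.png

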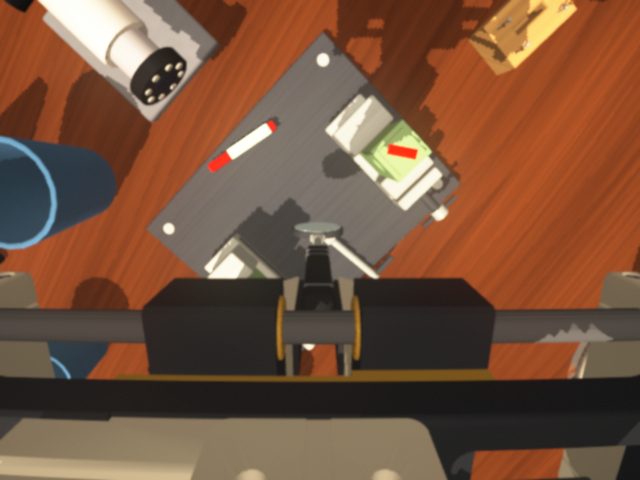

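```bash
python3 - <<'E'
from h import *
np.set_printoptions(precision=1,suppress=True)
c=np.load("w8cal.npy",allow_pickle=True).item()
f=lambda p:(np.array(p,float)+.5)/6-.5+[270,190]
F,e=tri(ray("w",f([[286,222]]),c),ray("scene",[[353.4,254.2]]));print("face",F,e)
print(onz("w",f([[286,222]]),100,c))
E2=onz("w",f([[147,224],[428,224]]),100,c);d=E2[1]-E2[0];print(E2,np.linalg.norm(d),"edge yaw",np.degrees(np.arctan2(d[1],d[0])))
# lens again
im=cv2.imread("pics/w8.png");cv2.imwrite("pics/w8b.png",cv2.resize(im[40:120,120:200],None,fx=7,fy=7,interpolation=cv2.INTER_CUBIC))
cv2.imwrite("pics/w8c.png",cv2.resize(im[90:220,320:450],None,fx=4.5,fy=4.5,interpolation=cv2.INTER_CUBIC))
E
```

```text
face [501.4  64.6  98.4] 2.21025521812261
[[502.5  63.7 100. ]]
[[519.7  75.1 100. ]
 [484.6  52.5 100. ]] 41.81167515036791 edge yaw -147.15894810396352
```

View pics/w8b.png

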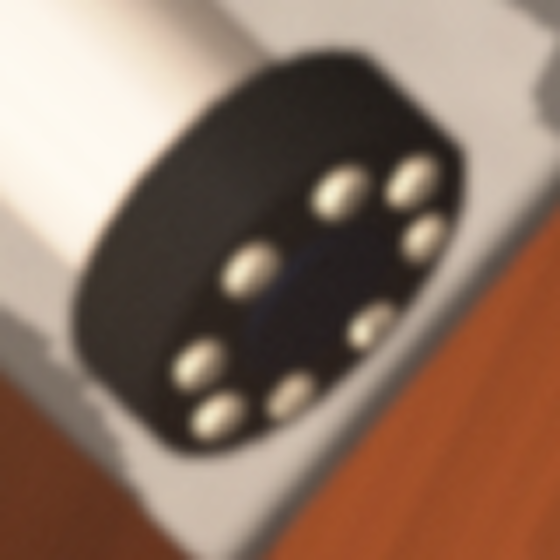

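View pics/w8c.png

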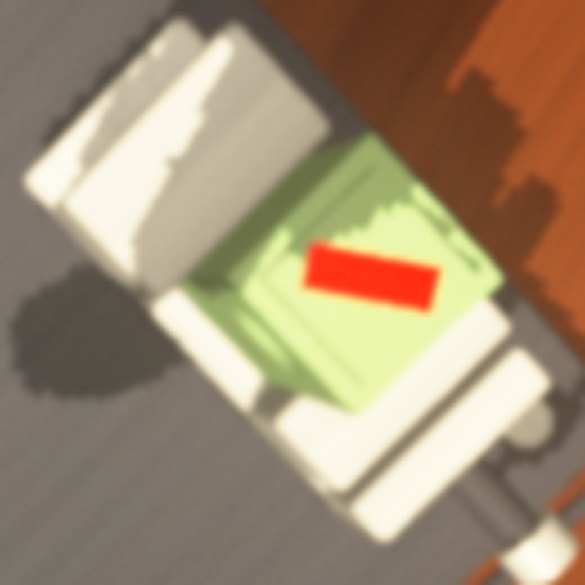

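```bash
python3 - <<'E'
from h import *
np.set_printoptions(precision=1,suppress=True)
c=np.load("w8cal.npy",allow_pickle=True).item()
L=onz("w",(np.array([[315.5,293.5]])/7-.5+[120,40]),100,c)[0]
M=onz("w",(np.array([[366,277]])/4.5-.5+[320,90]),131,c)[0]
a=np.radians(-11.85);u=np.array([np.cos(a),np.sin(a)]);v=np.array([-u[1],u[0]])
for F in ([501.4,64.6],[502.5,63.7]): print("L,M",L,M,"off sight",(np.array(F)-L[:2])@v,"off bore",(np.array(F)-M[:2])@u)
E
```

```text
L,M [674.   29.4 100. ] [484.3 -26.4 131. ] off sight -0.9734612854151623 off bore -1.9433590682206863
L,M [674.   29.4 100. ] [484.3 -26.4 131. ] off sight -1.6283957725531264 off bore -0.6819864755434181
```

The face centre is within 2 mm of both lines and at z ≈ 98–100. One last stillness check, then I'll hand in.

```bash
python3 - <<'E'
from h import *
bot.capture("top");a=bot.get_obs();
for i in range(4): bot.capture("top")
o=bot.get_obs();print(o['time'],o['grip_width'],o['contact_force'],o['tool_pos'],o['tool_pos']-a['tool_pos'],o['tcp_rot'],o['dq'])
t0=cv2.imread("pics/top0.png").astype(int);t1=cv2.imread("pics/t11.png").astype(int)
for n,(x0,y0,x1,y1) in dict(crayon=(290,203,328,224),jar=(436,167,464,196),cup=(170,178,204,210),handpiece=(160,225,208,275)).items(): print(n,abs(t0-t1)[y0:y1,x0:x1].mean())
if abs(o['dq']).max()<.03: bot.close_job();print("closed")
E
```

```text
8.9 13.514793028351896 [ 0.59748337 -0.10914684 -0.89549611] [502.146086    65.36241298 225.77264934] [-0.38770997  0.28951725 -0.61924367] [ 3.13492162 -0.0066226  -0.99558567] [ 0.00091957  0.00135981  0.00312251  0.00188246 -0.00082118  0.00121924]
crayon 81.92314118629908
jar 4.272988505747127
cup 4.051776960784314
handpiece 4.136388888888889
the job is handed in; nothing more can be done
closed
```

The job is handed in. The gripper is holding the mirror upright in the gap, facing both the lens and the marked stone, which is the right-hand one. I took it from the larger wooden block by its grip, lifted it straight up, turned it −61° over the gap and lowered it.

What the last checks showed:

| Check | Reading |
|---|---|
| Face centre off the camera's line of sight | 1–1.6 mm |
| Face centre off the hole's axis | 0.7–2 mm |
| Face height | 98.4 mm in the cross-view fix, against the 100 mm target |
| Face direction (yaw) | −57.2° from the head's edges, −57.0° from the tool; target −56.9° |
| Tilt from upright | under 0.01 rad, from the tool pose |
| Joint speeds | below 0.004 rad/s |
| Grip opening | 13.5 mm |
| Outside force | about 1 N, which is noise level |
| Time used | 8.9 s |

- **Disagreements:** the two rays that fix the face position missed each other by 2.2 mm. My lens and stone positions differed by up to about 5 mm between views, mostly in the coarse top view.
- **Loose things:** the top-view before/after comparison shows the jar, cup and handpiece unchanged. The same check failed for the crayon. I think the arm was hiding it in that view, and the wrist picture shows it lying where it was. The brush, offcut and chuck key were not checked this way.
- **Red dot:** there is no picture from the bench camera, so I did not see the dot in the mirror. That rests on the geometry above.

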